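Shut the tagged water valve in the clay-room bench box

ROBOT

A 6-joint arm with a two-finger parallel gripper is mounted at the origin on the work surface. World frame = base frame: x ahead of the robot, y to its left, z up, the work surface at z = 0. Lengths are in m, angles in rad, forces in N, time in s.
With the tool pointing down it reaches from about 0.3 to 0.775 m from the base axis. Payload 14.6 kg.
Tool frame: the origin (TCP) lies on the centre line of the jaws, within the pads' length; the fingertips stand 19 mm ahead of it and the grasp point (between the pads) is the TCP; z points along the fingers, y is the direction in which the jaws open and shut (so a half turn about z gives the same grasp; the last joint's range is limited). The gripper opens to 94 mm and grips with 3 to 60 N. Pads are 16 mm wide; open, the fingers measure 119 mm over their backs; the gripper's body (75 mm by 177 mm) begins 78 mm behind the grasp point.
Start: joints at [1.041, 0.3, 1.521, -0, 1.321, -0.067], TCP at [0.246, 0.492, 0.188] pointing down, gripper open.
Joint ranges: [-3.03, 3.03], [-0.79, 2.21], [0.23, 2.52], [-1.04, 4.18], [0, 3.07], [-2.55, 2.55]. Speed limits (rad/s): [2.22, 2.22, 2.57, 3.14, 3.14, 3.14].

INTERFACE

Orientations are given as [roll, pitch, yaw] about the fixed x, y, z axes, in that order (R = Rz(yaw) Ry(pitch) Rx(roll)).
In Python, from station import ctrl gives the robot as it stands. The module is installed in compiled form; this text tells all that it offers.
- The arm moves only by the shell command python3 -m creep 'ROWS' [FORCE]. ROWS is a JSON object of lists of equal length, an entry for each row: "translation": the shift along the world's x, y, z in mm, a list of three; "yaw": the turn about the world's z in rad; "gripper": the closure in counts, from 0 (fully open) to 255 (shut). A call has 1 to 5 rows; each row is the pose to reach, as a shift and turn from the pose measured when the call began; what a row does not reach only later rows make up. A row lasts 1/12 s, in which the tool goes at most 41.7 mm and 7.16 degrees, less where a joint would pass 70% of its speed; a pose out of reach is approached as far as the arm can. A call with a gripper value outside its range is refused whole. The fingers move at their own pace and stop on an object; FORCE is the grip in N (left out, the last holds). Time passes only in rows, so rows that repeat a pose let the fingers close. It gives the time, the measured TCP pose, the force and the opening at its end, in the units of the state.
- ctrl.get_obs(): the state, without advancing time (a new reading comes with each control period).
- ctrl.camera(name): name is "scene" or "top" or "wrist"; returns a dict with "pixels" (384x512x3 uint8, red, green, blue), "depth" (384x512 float32, m along the optical axis (not along the pixel's ray), 0 where there is no reading), "fx", "fy", "cx", "cy" (pixels), "R" (3x3) and "t" (3): a world point X has camera coordinates R X + t; the wrist camera has in their place "tool_from_camera" (4x4, takes a point from camera to tool coordinates, whose origin is the TCP and whose axes are the flange's). Camera axes: x right, y down, z forward; pixel columns grow to the right and rows downward; lengths in m; the calibration is good to about 2 mm. A picture is of the moment at which its call begins: read the wrist's pose just before it.
- ctrl.hand_in(): hands the job in, once; it reports no verdict.
The state is a dict: "time_s": time; "qpos": joint angles; "joint_vel": joint speeds; "tau": joint torques, N m; "ee_pos": TCP position; "eef_rot": TCP orientation; "force": force on the tool from outside, world axes, zero at the start; "moment": the same for the moment, N m; "grip_width": finger opening in m.
Only numpy, scipy, OpenCV 4.12 (cv2) and the standard library are available. Lean on these libraries where they do the work, as an engineer would, in place of code of your own. Each camera call takes 0.05 s, during which the arm holds its last target. There are 200 camera calls.

TASK

The clay lesson is over, so shut off the water to the wash-up sink. With the fingers, push the loose cover of the grey valve box back along its runners, away from the front, as far as its far stop, without lifting it; then push the valve lever that carries the round tag disc clockwise until it is fully shut, square across its pipe. Pick nothing up, and leave the other lever and the things standing on the bench as they are.

Things in the scene. Friction and masses are not known exactly. Their poses are not given: they have to be found in the camera images.
- box: grey painted steel valve box fixed to the bench, 312 mm long (its x), 270 mm wide (y), 82 mm high. Origin: on the bench under the middle of its opening; x points from its front wall (outer face x = -82 mm, nearest the robot) to its far end (x = +230 mm). Two 15 mm copper pipes run along x inside at y = -62 and +38 mm and turn down into the bench 108 mm before and 262 mm beyond the origin.
- box_opening (a point): middle of the opening in the box top, 82 mm above the bench: x -70 to +70 mm, y -125 to +125 mm; beyond x = +70 mm a fixed deck closes the top at the same height. Runners (upstands 12 mm high at y = +-131 to 135 mm) guide the cover to the far stop, a low ledge. Brass valves and pipes reach up to 51 mm above the bench; a fingertip may go down to 54 mm.
- cover: loose flat aluminium plate, 152 (x) by 258 (y) by 4 mm, about 0.45 kg, lying on the box top between the runners with 2 mm play each side; origin at the middle of its underside, axes like the box's. It hides the opening: closed at x = 0 in the box frame (may start up to 20 mm ajar), at the far stop at x = +148 mm. It slides under 2 to 7 N, without spring.
- cover_handle (a point): middle of the straight bar of the cover's steel bow handle: round bar 10 mm thick, 90 mm long along the cover's y, its axis 28 mm above the plate's underside (110 mm above the bench), 20 mm to the front (-x) of the cover's middle; a post of the same bar at each end.
- tag_lever (a joint): turn of the lever with the round tag disc, rad: 0 = open (lever along its pipe, pointing to the front, box -x), 1.571 = shut, at its stop (square across its pipe, pointing to box +y). It shuts clockwise seen from above, about an upright axis, is stiff (about 0.4 N m, some 7 N at 60 mm from the pivot) and stays where it is left.
- tag_lever_pivot (a point): the turning axis of the tagged lever, at the lever's mid-height, 63 mm above the bench; x = +38 mm, y = -62 or +38 mm in the box frame (the two valves swap places from run to run).
- tag_lever_end (a point): free end of the tagged lever, 75 mm from its pivot, at mid-height. The lever is a straight bar 16 mm wide, its black sleeve 10 mm thick (58 to 68 mm above the bench) from 25 to 75 mm from the pivot. The tag is an aluminium disc 30 mm across, 3 mm thick, riveted flat on top 42 mm from the pivot, so that it stands out 7 mm on each side of the bar.
- plain_lever (a joint): turn of the other valve's lever, same values and same size; it has no disc. Leave it as it is.
- plain_lever_pivot (a point): the turning axis of the plain lever, 63 mm above the bench, 100 mm beside the tagged one.
- plain_lever_end (a point): free end of the plain lever, 75 mm from its pivot, 63 mm above the bench.
- tile: loose raw clay relief tile, 150 by 110 by 16 mm, lying on the bench beside the box; origin at the middle of its underside. Leave alone.
- batten: loose wooden batten, 200 (its x) by 28 by 9 mm, lying on the bench beside the box; origin at the middle of its underside. Leave alone.
- tool_pot: white pot, 76 mm across and 85 mm high, with modelling tools sticking out to 160 mm, standing beside the box; origin at the middle of its underside. Leave alone.
- slip_jar: round brown jar, 68 mm across, 90 mm high, standing beside the box; origin at the middle of its underside. Leave alone.

How it is judged:
On the way, in this order (a step that is already met when the one before it is completed fails the run):
1. the cover is slid back to its far stop (within about 18 mm of it) (x of cover in the frame of box above 0.13 m), for 0.1 s.
2. the tagged lever is pushed fully shut (value of joint tag_lever above 1.45 rad), for 0.1 s.
At the end, for the whole second after the job is handed in: The tagged lever stands shut within 0.12 rad of its stop and at rest, the cover lies flat on the box within about 23 mm of the far stop, the plain lever's end is within 15 mm of where it was, and tile, batten, tool pot and jar are within 30 mm of where they were, pot and jar upright (value of joint tag_lever above 1.45 rad and velocity of joint tag_lever below 0.05 rad/s and x of cover in the frame of box above 0.125 m and z of cover in the frame of box between 0.077 and 0.088 m and angle between cover's own z axis and vertical below 0.05 rad and linear speed of cover below 0.02 m/s and distance of plain_lever_end from where it was at the start of the episode below 0.015 m and distance of each of tile, batten, tool_pot, slip_jar from where it was at the start of the episode below 0.03 m and angle between each of tool_pot, slip_jar's own z axis and vertical below 0.2 rad); the robot touches nothing.
It fails at once if the cover is lifted or tipped off its runners (z of cover in the frame of box above 0.096 m or angle between cover's own z axis and vertical above 0.15 rad).
It fails at once if the plain lever is turned (its end moved more than 15 mm) (distance of plain_lever_end from where it was at the start of the episode above 0.015 m).
It fails at once if a bystander is picked up or pushed more than 30 mm (distance of any of tile, batten, tool_pot, slip_jar from where it was at the start of the episode above 0.03 m).
It fails at once if the tool pot or the jar is tipped over (angle between any of tool_pot, slip_jar's own z axis and vertical above 0.5 rad).
It also fails if it takes over 48 s, if anything falls off the work surface, if the arm or the gripper's body presses on something with over 40 N, if the wrist force passes 120 N, or if a joint passes its speed limit or range.

## Working session

There is one attempt and no reset: what is moved stays moved. The work goes in short steps, Python scripts to look and compute and a shell command to move; the robot and the scene stay as the last step left them, time stands still between calls to the robot, and variables do not carry over. Pictures are saved under pics/ and viewed, about 8 in all and at most 12, crops included, and the job is handed in when it is done.

```bash
mkdir -p pics; python3 - <<'E'
from station import ctrl
import cv2,numpy as np
o=ctrl.get_obs(); print(o['time_s'],o['ee_pos'],o['eef_rot'],o['grip_width'])
for n in('top','scene'):
    c=ctrl.camera(n); cv2.imwrite(f'pics/{n}0.png',cv2.cvtColor(c['pixels'],cv2.COLOR_RGB2BGR))
    np.savez(f'{n}0.npz',**c); print(n,c['fx'],c['cx'],c['cy'],np.round(c['R'],3).tolist(),c['t'])
E
```

```text
0.0 [0.24539857 0.49187801 0.18747747] [-3.14038688e+00 -9.20217474e-05  2.67877118e+00] 0.09402927244885129
top 406.6160720485957 250.94825849879513 194.0103884103476 [[0.006, -1.0, -0.004], [-0.983, -0.005, -0.185], [0.185, 0.005, -0.983]] [0.03046947 0.59706686 0.94493976]
scene 423.5825268479797 245.1304227384242 194.48732129304688 [[0.444, 0.896, -0.017], [0.673, -0.346, -0.654], [-0.592, 0.279, -0.757]] [-0.28752659 -0.3136539   1.40579225]
```

View pics/top0.png

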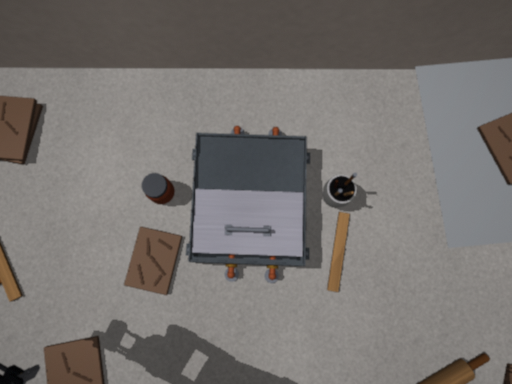

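View pics/scene0.png

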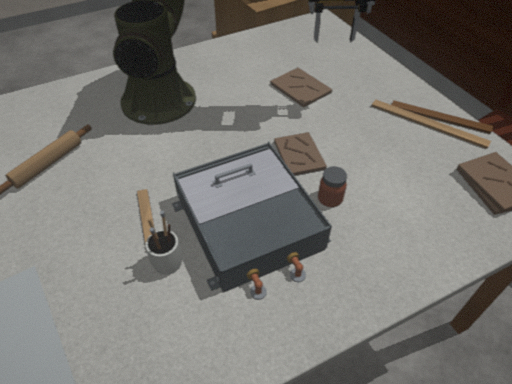

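```bash
cat > h.py <<'E'
import numpy as np,cv2
def ray(c,uv,z):
    uv=np.atleast_2d(uv).astype(float)
    d=np.c_[(uv[:,0]-c['cx'])/c['fx'],(uv[:,1]-c['cy'])/c['fy'],np.ones(len(uv))]@c['R']
    o=-c['R'].T@c['t']
    return o+d*((z-o[2])/d[:,2])[:,None]
def proj(c,X):
    p=np.atleast_2d(X)@c['R'].T+c['t']; return np.c_[c['fx']*p[:,0]/p[:,2]+c['cx'],c['fy']*p[:,1]/p[:,2]+c['cy']]
E
python3 - <<'E'
from h import *
c=dict(np.load('top0.npz')); im=c['pixels'].astype(int); 
hsv=cv2.cvtColor(c['pixels'],cv2.COLOR_RGB2HSV)
for p in[(150,250),(220,220),(240,300),(220,400),(230,250)]: print(p,im[p],hsv[p])
X,Y=np.meshgrid(np.arange(512),np.arange(384))
win=(X>180)&(X<320)&(Y>120)&(Y<280)
pl=(win&(hsv[...,2]>110)&(im[...,2]-im[...,0]>3)).astype(np.uint8)
box=(win&(hsv[...,2]<110)&(im[...,2]-im[...,0]>2)).astype(np.uint8)
pl=cv2.morphologyEx(pl,3,np.ones((15,15)));pl=cv2.morphologyEx(pl,2,np.ones((5,5)))
def big(m):
    k=max(cv2.findContours(m,0,1)[0],key=cv2.contourArea); return k[:,0]
k=big(pl); P=ray(c,k,.086)[:,:2]*1000
r=cv2.minAreaRect(P.astype(np.float32)); print('cover',r,cv2.boxPoints(r).round(1).tolist())
b=cv2.morphologyEx((box|pl),3,np.ones((9,9)));b=cv2.morphologyEx(b,2,np.ones((9,9)))
k=big(b); P=ray(c,k,.088)[:,:2]*1000
r=cv2.minAreaRect(P.astype(np.float32)); print('box',r,cv2.boxPoints(r).round(1).tolist())
crop=c['pixels'][110:290,110:390].copy()
cv2.imwrite('pics/crop0.png',cv2.cvtColor(cv2.resize(crop,None,fx=2.8,fy=2.8,interpolation=2),4))
# depth-based cloud in window: sample handle
d=c['depth']; cam=np.stack([(X-c['cx'])/c['fx']*d,(Y-c['cy'])/c['fy']*d,d],-1); W=(cam-c['t'])@c['R']
h=win&(W[...,2]>.102)&(Y<256)&(Y>195)&(d>0); q=W[h]; print('handle',len(q),q.mean(0),q.min(0),q.max(0))
dk=win&(np.abs(W[...,2]-.082)<.004)&(d>0);q=W[dk];print('deck z',len(q),q[:,2].mean())
rn=(win&(W[...,2]>.070)&(d>0)).astype(np.uint8);k=big(rn);P=W[k[:,1],k[:,0],:2]*1000
r=cv2.minAreaRect(P.astype(np.float32)); print('boxdepth',r,cv2.boxPoints(r).round(1).tolist())
E
```

```text
(150, 250) [64 70 74] [102  34  74]
(220, 220) [146 144 154] [126  17 154]
(240, 300) [146 145 155] [123  16 155]
(220, 400) [142 138 134] [ 15  14 142]
(230, 250) [ 95  98 105] [111  24 105]
cover ((525.0206909179688, 40.81763458251953), (257.13226318359375, 152.31008911132812), 88.3616714477539) [[445.20001220703125, -85.5], [597.5, -89.9000015258789], [604.7999877929688, 167.1999969482422], [452.6000061035156, 171.5]]
box ((581.355224609375, 37.38789367675781), (282.0703430175781, 338.00958251953125), 88.35201263427734) [[408.3999938964844, -98.69999694824219], [746.2000122070312, -108.4000015258789], [754.2999877929688, 173.5], [416.5, 183.1999969482422]]
handle 192 [0.50371067 0.04197644 0.11285611] [ 0.49811208 -0.00608839  0.10761959] [0.50971081 0.08988306 0.11710815]
deck z 10781 0.08257097483980938
boxdepth ((583.1511840820312, 40.08195495605469), (270.629150390625, 312.58355712890625), 88.38471984863281) [[423.1000061035156, -90.80000305175781], [735.5999755859375, -99.5999984741211], [743.2000122070312, 170.89999389648438], [430.70001220703125, 179.6999969482422]]
```

View pics/crop0.png

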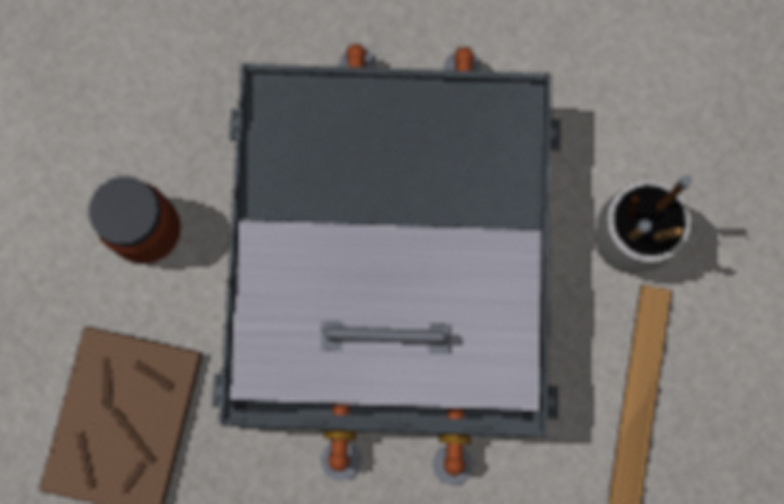

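The top view gives the box at (509, 42) mm with yaw -0.028. The cover is 16 mm ajar, with its handle at (504, 42). I'll move to in front of the handle, with the jaws along the box's y.

```bash
python3 -m creep '{"translation":[[17,-34,5],[34,-68,10],[51,-102,15],[68,-136,20],[85,-170,20]],"yaw":[0.1,0.2,0.3,0.38,0.434],"gripper":[110,110,110,110,110]}'
python3 -m creep '{"translation":[[17,-34,0],[34,-68,0],[51,-102,0],[68,-136,0],[85,-170,0]],"yaw":[0,0,0,0,0],"gripper":[110,110,110,110,110]}'
python3 -c "
from station import ctrl
print(ctrl.get_obs())"
```

```text
time_s: 0.52
ee_pos: [0.3309, 0.3204, 0.2082]
eef_rot: [-3.141, 0.001, 3.118]
force: [0.2, 0.3, 0.8]
grip_width: 0.0639
time_s: 0.93
ee_pos: [0.4162, 0.1486, 0.2082]
eef_rot: [-3.141, 0.001, 3.118]
force: [0.9, 0.8, -0.4]
grip_width: 0.0535
{'time_s': 0.9333, 'qpos': array([ 2.60436996e-01,  3.84369991e-02,  1.77888114e+00, -5.99531429e-04,
        1.32378677e+00, -1.28650011e+00]), 'joint_vel': array([-1.02603197e+00,  9.17798215e-02, -9.71310024e-02, -3.10525454e-04,
        1.69749118e-03, -1.01790701e+00]), 'tau': array([ 8.01510394e+00, -3.99680221e+01, -3.35982907e+01, -3.70122318e-02,
        2.17057164e-01,  2.12692291e+00]), 'ee_pos': array([0.41619739, 0.14861627, 0.20818379]), 'eef_rot': array([-3.14117138e+00,  6.31207035e-04,  3.11788002e+00]), 'force': array([ 0.85690223,  0.78964363, -0.36279635]), 'moment': array([ 0.03665975, -0.05115614,  0.02559405]), 'grip_width': 0.05353227556588971}
```

```bash
python3 -m creep '{"translation":[[17,-36,0],[34,-72,0],[51,-107,-10],[51,-107,-50],[51,-107,-92]],"yaw":[0,0,0,0,0],"gripper":[110,110,110,110,110]}'
python3 -m creep '{"translation":[[6,0,0],[12,0,0],[20,0,0],[30,-1,0],[40,-1,0]],"yaw":[0,0,0,0,0],"gripper":[110,110,110,110,110]}'
```

```text
time_s: 1.35
ee_pos: [0.4684, 0.0397, 0.1162]
eef_rot: [-3.141, 0.004, 3.114]
force: [0.9, 0.4, -1.5]
grip_width: 0.0535
time_s: 1.77
ee_pos: [0.5107, 0.0391, 0.1192]
eef_rot: [-3.141, 0.008, 3.115]
force: [1.1, 0.9, -0.3]
grip_width: 0.0532
```

```bash
cat > cv.py <<'E'
from station import ctrl
from h import *
import sys
o=ctrl.get_obs();print(o['time_s'],o['ee_pos'],o['force'])
c=ctrl.camera('top');im=c['pixels'].astype(int)
cv2.imwrite(f'pics/{sys.argv[1]}.png',cv2.cvtColor(cv2.resize(c['pixels'][60:290,110:390],None,fx=2.5,fy=2.5,interpolation=2),4))
np.savez('last.npz',**c)
X,Y=np.meshgrid(np.arange(512),np.arange(384));win=(X>180)&(X<320)&(Y>110)&(Y<280)
pl=(win&(im.max(2)>110)&(im[...,2]-im[...,0]>3)).astype(np.uint8)
pl=cv2.morphologyEx(pl,2,np.ones((5,5)))
P=ray(c,np.argwhere(pl)[:,::-1],.086)[:,:2]*1000-[509.2,42.2]
P=P@np.array([[np.cos(.0283),np.sin(.0283)],[-np.sin(.0283),np.cos(.0283)]])
print('plate in box: x',np.percentile(P[:,0],[.5,99.5]),'y',np.percentile(P[:,1],[.5,99.5]))
E
python3 cv.py p1
```

```text
1.7667 [0.51073912 0.03909307 0.11920424] [ 1.06787061  0.90123826 -0.32572301]
plate in box: x [-59.33235675  92.73569646] y [-128.67862696  127.32344287]
```

View pics/p1.png

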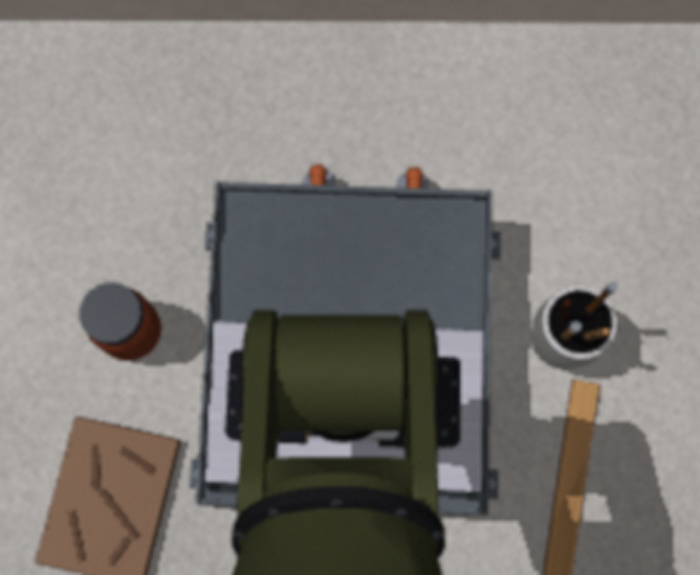

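```bash
python3 - <<'E'
from station import ctrl
import cv2
for n in('wrist','scene'):
    c=ctrl.camera(n); 
    cv2.imwrite(f'pics/{n}1.png',cv2.cvtColor(c['pixels'],4))
a=cv2.imread('pics/wrist1.png');b=cv2.imread('pics/scene1.png')[110:300,140:360]
cv2.imwrite('pics/ws1.png',cv2.hconcat([cv2.resize(a,(400,300)),cv2.resize(b,(347,300))]))
print(ctrl.get_obs()['ee_pos'],c and ctrl.get_obs()['force'])
E
```

```text
[0.50979346 0.0390596  0.11813867] [ 0.43199171  0.77574705 -0.00149647]
```

View pics/ws1.png

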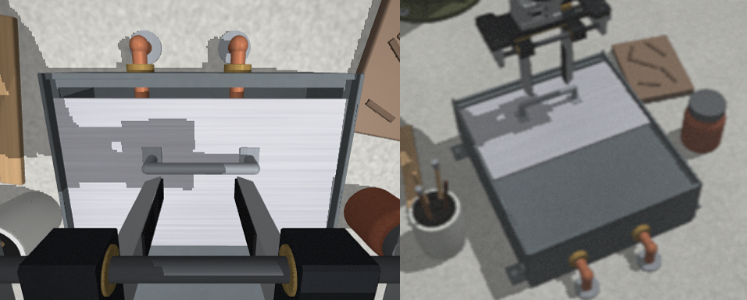

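```bash
python3 - <<'E'
from station import ctrl
from h import *
from scipy.spatial.transform import Rotation as Ro
o=ctrl.get_obs();c=ctrl.camera('wrist');d=c['depth'];T=c['tool_from_camera']
print(np.round(T,3).tolist(),o['qpos'])
Y,X=np.mgrid[:384,:512];cam=np.stack([(X-c['cx'])/c['fx']*d,(Y-c['cy'])/c['fy']*d,d],-1)
tl=cam@T[:3,:3].T+T[:3,3]; W=tl@Ro.from_euler('xyz',o['eef_rot']).as_matrix().T+o['ee_pos']
s=512/400
for n,(u,v) in dict(barmid=(200,168),barL=(165,168),tipL=(150,190),tipL2=(155,182),tipR=(246,190),tipR2=(240,183),plate=(200,130),plate2=(100,120),benchfar=(200,15),front=(200,80)).items():
    p=(int(v*s),int(u*s)); print(n,(W[p]*1000).round(1),(tl[p]*1000).round(1))
E
```

```text
[[0.0, -0.957, -0.289, 0.084], [1.0, 0.0, 0.001, 0.0], [-0.001, -0.289, 0.957, -0.197], [0.0, 0.0, 0.0, 1.0]] [ 5.08444196e-03  2.81068195e-01  1.71680760e+00 -5.08566282e-04
  1.13692568e+00 -1.53888681e+00]
barmid [502.7  40.6 113.9] [7.2 1.4 4.2]
barL [502.5  11.4 112.4] [  6.6 -27.9   5.7]
tipL [500.4   7.3 157.5] [  8.3 -32.  -39.4]
tipL2 [500.2   8.2 144.1] [  8.6 -31.1 -26. ]
tipR [501.7  70.3 158.2] [  8.7  31.  -40.1]
tipR2 [501.8  68.5 146.7] [  8.6  29.2 -28.6]
plate [476.7  41.4  86.1] [33.3  1.5 31.8]
plate2 [465.2 -47.1  86.2] [ 42.5 -87.3  31.7]
benchfar [3.683e+02 4.450e+01 1.000e-01] [142.4   1.7 117. ]
front [433.3  42.5  88.8] [76.8  1.4 28.9]
```

```bash
python3 - <<'E'
from station import ctrl
from h import *
from scipy.spatial.transform import Rotation as Ro
o=ctrl.get_obs();c=ctrl.camera('wrist');d=c['depth'];T=c['tool_from_camera']
Y,X=np.mgrid[:384,:512];cam=np.stack([(X-c['cx'])/c['fx']*d,(Y-c['cy'])/c['fy']*d,d],-1)
tl=cam@T[:3,:3].T+T[:3,3]
t=(tl*1000).round(0)
m=(np.abs(tl[...,0])<.012)&(np.abs(tl[...,1])<.06)&(tl[...,2]<.02)&(d>0)
for z in range(-70,20,6):
    q=m&(t[...,2]>=z)&(t[...,2]<z+6)
    if q.any(): print(z,[(t[q][:,0].min(),t[q][:,0].max())],'neg y',t[q&(t[...,1]<0)][:,1].min() if (q&(t[...,1]<0)).any() else None,t[q&(t[...,1]<0)][:,1].max() if (q&(t[...,1]<0)).any() else None)
cv2.imwrite('pics/w2.png',cv2.cvtColor(cv2.resize(c['pixels'][170:320,130:380],None,fx=3,fy=3),4))
E
```

```text
-70 [(np.float64(-9.0), np.float64(10.0))] neg y -39.0 -26.0
-64 [(np.float64(-9.0), np.float64(9.0))] neg y -39.0 -26.0
-58 [(np.float64(-9.0), np.float64(9.0))] neg y -39.0 -26.0
-52 [(np.float64(-9.0), np.float64(10.0))] neg y -38.0 -26.0
-46 [(np.float64(-9.0), np.float64(10.0))] neg y -38.0 -26.0
-40 [(np.float64(-9.0), np.float64(9.0))] neg y -38.0 -26.0
-34 [(np.float64(-9.0), np.float64(9.0))] neg y -38.0 -26.0
-28 [(np.float64(-9.0), np.float64(9.0))] neg y -38.0 -26.0
-22 [(np.float64(-9.0), np.float64(9.0))] neg y -33.0 -26.0
-16 [(np.float64(7.0), np.float64(7.0))] neg y None None
-4 [(np.float64(2.0), np.float64(5.0))] neg y -43.0 -4.0
2 [(np.float64(-3.0), np.float64(8.0))] neg y -48.0 -1.0
8 [(np.float64(5.0), np.float64(7.0))] neg y -46.0 -1.0
14 [(np.float64(3.0), np.float64(7.0))] neg y -47.0 -38.0
```

View pics/w2.png

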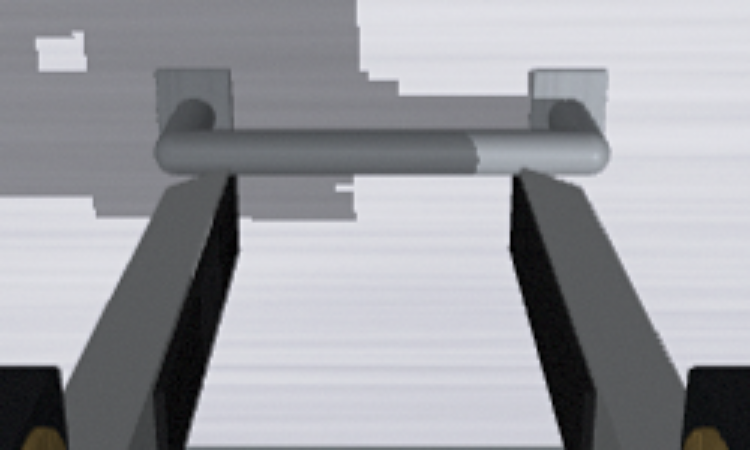

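The wrist depth explains the miss. The finger ends appear at tool z ≈ -19 mm, not +19 mm, so the tips passed over the bar at about z = 137 mm without touching it. The cover hasn't moved. I'll back off, go about 38 mm lower, then check.

```bash
python3 -m creep '{"translation":[[-20,1,0],[-42,2,0],[-42,2,-12],[-42,2,-24],[-42,2,-36]],"yaw":[0,0,0,0,0],"gripper":[110,110,110,110,110]}'
cat > tip.py <<'E'
from station import ctrl
from h import *
from scipy.spatial.transform import Rotation as Ro
o=ctrl.get_obs();c=ctrl.camera('wrist');d=c['depth'];T=c['tool_from_camera']
print(o['time_s'],o['ee_pos'],o['force'])
Y,X=np.mgrid[:384,:512];cam=np.stack([(X-c['cx'])/c['fx']*d,(Y-c['cy'])/c['fy']*d,d],-1)
tl=cam@T[:3,:3].T+T[:3,3]; W=tl@Ro.from_euler('xyz',o['eef_rot']).as_matrix().T+o['ee_pos']
m=(d>0)&(np.abs(tl[...,0]-.009)<.0015)&(np.abs(tl[...,1])<.06)&(tl[...,2]<.03)
hz=np.histogram(tl[m][:,2]*1000,bins=range(-50,32,4));print(dict(zip(hz[1].tolist(),hz[0].tolist())))
b=(d>0)&(W[...,2]>.106)&(W[...,2]<.118)&(np.abs(W[...,1]-.04)<.03)&(tl[...,0]<.07)
print('bar cand',np.percentile(W[b],[5,50,95],axis=0).round(4).tolist() if b.any() else None)
E
python3 tip.py
```

```text
time_s: 2.43
ee_pos: [0.4667, 0.0411, 0.082]
eef_rot: [-3.141, 0.007, 3.115]
force: [0.2, -0.1, 0.3]
grip_width: 0.0537
2.4333 [0.46669378 0.04112835 0.08201631] [ 0.17185543 -0.0560972   0.29663002]
{-50: 159, -46: 156, -42: 146, -38: 137, -34: 124, -30: 120, -26: 81, -22: 47, -18: 7, -14: 0, -10: 0, -6: 868, -2: 0, 2: 0, 6: 0, 10: 0, 14: 0, 18: 0, 22: 0, 26: 0}
bar cand [[0.4598, 0.0123, 0.1077], [0.5036, 0.039, 0.1138], [0.5092, 0.0683, 0.1157]]
```

This confirms it: the TCP is at 82 mm with no contact, so the tips are at about z = 101 mm. Now push.

```bash
python3 -m creep '{"translation":[[8,0,-3],[16,0,-3],[24,0,-3],[32,-1,-3],[40,-1,-3]],"yaw":[0,0,0,0,0],"gripper":[110,110,110,110,110]}'
python3 -m creep '{"translation":[[9,0,0],[18,0,0],[27,-1,0],[36,-1,0],[45,-1,0]],"yaw":[0,0,0,0,0],"gripper":[110,110,110,110,110]}'
python3 cv.py p2; python3 tip.py
```

```text
time_s: 2.9
ee_pos: [0.5065, 0.04, 0.0772]
eef_rot: [-3.141, 0.004, 3.115]
force: [-5.0, 0.8, 3.9]
grip_width: 0.0537
time_s: 3.32
ee_pos: [0.5523, 0.0389, 0.0774]
eef_rot: [-3.141, 0.003, 3.115]
force: [-3.4, -1.2, 2.8]
grip_width: 0.0533
3.3167 [0.5522877  0.0388916  0.07741545] [-3.36977204 -1.24015891  2.80208931]
plate in box: x [  1.17752734 152.44852438] y [-130.4324096  126.7545336]
3.3667 [0.5536443  0.03885356 0.07750981] [0.26255478 0.26543573 0.46492113]
{-50: 168, -46: 157, -42: 137, -38: 131, -34: 122, -30: 124, -26: 80, -22: 49, -18: 6, -14: 11, -10: 899, -6: 0, -2: 0, 2: 0, 6: 0, 10: 0, 14: 0, 18: 0, 22: 0, 26: 0}
bar cand [[0.5461, 0.0123, 0.109], [0.5659, 0.0392, 0.1139], [0.5712, 0.0662, 0.1158]]
```

```bash
python3 -m creep '{"translation":[[9,0,0],[18,0,0],[27,-1,0],[36,-1,0],[44,-1,0]],"yaw":[0,0,0,0,0],"gripper":[110,110,110,110,110]}'
python3 -m creep '{"translation":[[5,0,0],[10,0,0],[15,0,0],[19,0,0],[22,-1,0]],"yaw":[0,0,0,0,0],"gripper":[110,110,110,110,110]}'
python3 -m creep '{"translation":[[2,0,0],[4,0,0],[5,0,0],[5,0,0],[5,0,0]],"yaw":[0,0,0,0,0],"gripper":[110,110,110,110,110]}'
python3 cv.py p3
```

```text
time_s: 3.83
ee_pos: [0.597, 0.0378, 0.0774]
eef_rot: [-3.141, 0.004, 3.115]
force: [-4.8, 0.2, 2.0]
grip_width: 0.0533
time_s: 4.25
ee_pos: [0.6193, 0.0371, 0.0774]
eef_rot: [-3.141, 0.004, 3.115]
force: [-3.6, 1.6, 2.4]
grip_width: 0.0537
time_s: 4.67
ee_pos: [0.6246, 0.037, 0.0774]
eef_rot: [-3.141, 0.005, 3.115]
force: [-0.5, 0.7, -0.4]
grip_width: 0.0533
4.6667 [0.6245771  0.03704731 0.07741308] [-0.53899725  0.73187932 -0.38443518]
plate in box: x [ 73.59434895 223.10959339] y [-129.66891645  127.46110549]
```

Cover at x ≈ 148 mm, which is its stop. I'll back off, rise and look into the opening.

```bash
python3 -m creep '{"translation":[[-20,0,0],[-40,0,25],[-65,0,60],[-90,0,95],[-115,0,120]],"yaw":[0,0,0,0,0],"gripper":[255,255,255,255,255]}'
python3 -m creep '{"translation":[[0,0,10],[0,0,10],[0,0,10],[0,0,10],[0,0,10]],"yaw":[0,0,0,0,0],"gripper":[255,255,255,255,255]}'
python3 - <<'E'
from station import ctrl
from h import *
o=ctrl.get_obs();c=ctrl.camera('wrist');np.savez('w3.npz',ee=o['ee_pos'],rot=o['eef_rot'],**c)
cv2.imwrite('pics/w3.png',cv2.cvtColor(c['pixels'],4));print(o['ee_pos'],o['eef_rot'])
E
```

```text
time_s: 5.13
ee_pos: [0.5088, 0.037, 0.1996]
eef_rot: [-3.141, 0.007, 3.115]
force: [0.3, -0.2, 0.6]
grip_width: 0.0236
time_s: 5.55
ee_pos: [0.5089, 0.037, 0.2077]
eef_rot: [-3.141, 0.004, 3.115]
force: [0.3, -0.2, -0.0]
grip_width: 0.001
[0.50887705 0.0369754  0.20767721] [-3.14138168  0.00371921  3.11499719]
```

View pics/w3.png

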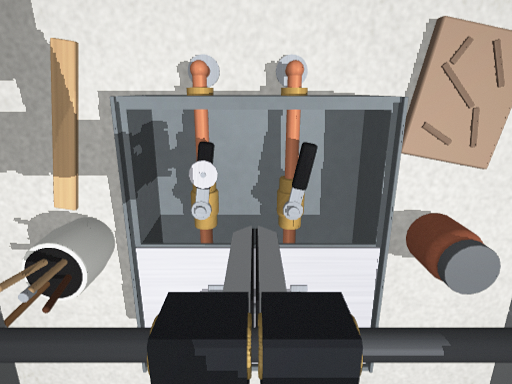

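The tagged lever is on the left (box y = -62 mm): disc at pixel (203,175), end at (207,145), pivot at (201,211). The plain lever on the right is pivoted at (292,211) with its end at (307,147), already turned a little.

```bash
cat > px.py <<'E'
from h import *
from scipy.spatial.transform import Rotation as Ro
def wcam(f):
    c=dict(np.load(f));T=c['tool_from_camera'];Rw=Ro.from_euler('xyz',c['rot']).as_matrix()
    R=Rw@T[:3,:3];t=Rw@T[:3,3]+c['ee']; c['R']=R.T;c['t']=-R.T@t; return c
def tobox(P):
    P=np.atleast_2d(P)[:,:2]*1000-[509.2,42.2];a=-.0283
    return P@np.array([[np.cos(a),-np.sin(a)],[np.sin(a),np.cos(a)]])
E
python3 - <<'E'
from px import *
c=wcam('w3.npz')
for n,p,z in [('disc',(203,175),.071),('end',(207,143),.066),('pivot',(201,211),.068),('pend',(309,145),.066),('ppiv',(292,211),.068)]:
    w=ray(c,p,z); print(n,(w*1000).round(1),tobox(w).round(1))
E
```

```text
disc [[507.3 -15.6  71. ]] [[ -0.2 -57.9]]
end [[475.2 -10.   66. ]] [[-32.5 -53.1]]
pivot [[547.9 -21.1  68. ]] [[ 40.5 -62.2]]
pend [[480.   93.8  66. ]] [[-30.7  50.8]]
ppiv [[550.5  76.8  68. ]] [[40.3 35.7]]
```

```bash
python3 - <<'E'
from px import *
c=dict(np.load('top0.npz'));d=c['depth'];Y,X=np.mgrid[:384,:512]
W=(np.stack([(X-c['cx'])/c['fx']*d,(Y-c['cy'])/c['fy']*d,d],-1)-c['t'])@c['R']
m=(X>315)&(X<385)&(Y>150)&(Y<212)&(d>0)
for a,b in[(.05,.09),(.09,.12),(.12,.17)]:
    q=W[m&(W[...,2]>a)&(W[...,2]<b)]
    if len(q): B=tobox(q);print(a,len(q),B.min(0).round(),B.max(0).round())
c=wcam('w3.npz');d=c['depth'];T=c['tool_from_camera']
t=np.stack([(X-c['cx'])/c['fx']*d,(Y-c['cy'])/c['fy']*d,d],-1)@T[:3,:3].T+T[:3,3]
for z in range(-150,0,10):
    q=t[(d>0)&(t[...,2]*1000>=z)&(t[...,2]*1000<z+10)&(np.abs(t[...,0])<.05)&(np.abs(t[...,1])<.1)]*1000
    if len(q): print(z,len(q),'x',q[:,0].min().round(),q[:,0].max().round(),'y',q[:,1].min().round(),q[:,1].max().round())
E
```

```text
0.05 700 [  65. -255.] [ 137. -185.]
0.09 37 [  81. -232.] [ 119. -199.]
0.12 90 [  78. -239.] [ 123. -196.]
-150 12 x 25.0 30.0 y -19.0 22.0
-140 21446 x 18.0 34.0 y -61.0 62.0
-130 7171 x 2.0 34.0 y -73.0 74.0
-120 924 x -5.0 33.0 y -74.0 74.0
-100 22 x 8.0 10.0 y -2.0 2.0
-90 544 x -5.0 10.0 y -12.0 13.0
-80 756 x 6.0 10.0 y -12.0 13.0
-70 695 x -9.0 10.0 y -12.0 13.0
-60 523 x 6.0 10.0 y -12.0 13.0
-50 444 x 6.0 9.0 y -12.0 13.0
-40 369 x 7.0 9.0 y -12.0 13.0
-30 265 x 6.0 9.0 y -11.0 12.0
-20 25 x 6.0 9.0 y -5.0 5.0
```

```bash
python3 -m creep '{"translation":[[-8,-28,0],[-16,-56,0],[-24,-84,0],[-24,-84,-35],[-24,-84,-70]],"yaw":[0,0,0,0,0],"gripper":[255,255,255,255,255]}'
python3 -m creep '{"translation":[[0,0,-22],[0,0,-44],[0,0,-66],[0,0,-85],[0,0,-95]],"yaw":[0,0,0,0,0],"gripper":[255,255,255,255,255]}'
python3 tip.py
python3 - <<'E'
import numpy as np
a=-.0283;R=np.array([[np.cos(a),-np.sin(a)],[np.sin(a),np.cos(a)]])
for th in np.linspace(0,1.6,9):
    s=8+9*abs(np.sin(th))+13*abs(np.cos(th));r=60
    C=np.array([38,-62])+r*np.array([-np.cos(th),np.sin(th)])-s*np.array([np.sin(th),np.cos(th)])
    print(round(th,2),C.round(1),(R@C+[509.2,42.2]).round(1))
E
```

```text
time_s: 6.02
ee_pos: [0.4854, -0.0484, 0.1373]
eef_rot: [-3.141, 0.006, 3.113]
force: [1.4, 0.1, -0.5]
grip_width: 0.0006
time_s: 6.43
ee_pos: [0.4841, -0.0483, 0.0392]
eef_rot: [-3.142, 0.002, 3.113]
force: [1.0, 0.3, 0.4]
grip_width: 0.0008
6.4333 [ 0.4841326  -0.04828547  0.03923555] [0.96520145 0.34734016 0.41994194]
{-50: 186, -46: 215, -42: 161, -38: 139, -34: 135, -30: 272, -26: 113, -22: 55, -18: 12, -14: 5, -10: 7, -6: 64, -2: 44, 2: 11, 6: 4, 10: 5, 14: 3, 18: 5, 22: 5, 26: 4}
bar cand None
0.0 [-22. -83.] [484.9 -40.1]
0.2 [-25.3 -72.2] [481.9 -29.2]
0.4 [-26.4 -60.3] [481.1 -17.3]
0.6 [-25.  -47.8] [482.9  -4.8]
0.8 [-20.7 -35.3] [487.5   7.5]
1.0 [-13.4 -23.7] [495.1  18.9]
1.2 [ -3.4 -13.7] [505.4  28.6]
1.4 [ 9.  -6.1] [518.   35.8]
1.6 [22.4 -1.5] [531.5  40. ]
```

```bash
python3 -m creep '{"translation":[[0,5,-2],[-1,12,-2],[-2,19,-2],[-3,25,-2],[-3,31,-2]],"yaw":[0,0,0,0,0],"gripper":[255,255,255,255,255]}'
python3 -m creep '{"translation":[[1,6,0],[2,12,0],[4,18,0],[6,24,0],[9,30,0]],"yaw":[0,0,0,0,0],"gripper":[255,255,255,255,255]}'
python3 - <<'E'
from station import ctrl
from h import *
o=ctrl.get_obs();c=ctrl.camera('wrist');np.savez('w4.npz',ee=o['ee_pos'],rot=o['eef_rot'],**c)
cv2.imwrite('pics/w4.png',cv2.cvtColor(c['pixels'],4));print(o['ee_pos'],o['force'])
E
```

```text
time_s: 6.9
ee_pos: [0.4815, -0.0172, 0.0377]
eef_rot: [-3.14, 0.004, 3.113]
force: [1.4, -8.5, -0.7]
grip_width: 0.0002
time_s: 7.32
ee_pos: [0.4908, 0.0129, 0.0388]
eef_rot: [-3.139, 0.005, 3.113]
force: [-1.2, -8.2, -0.3]
grip_width: 0.0005
[0.49083993 0.01289172 0.038753  ] [-1.23371516 -8.23826055 -0.34988155]
```

View pics/w4.png

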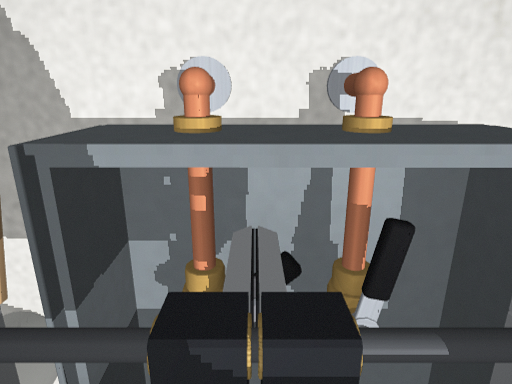

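The lever is turning as planned, with its end just right of the fingers at (290,265). The plain lever is clear at (390,260).

```bash
python3 -m creep '{"translation":[[4,6,-1],[9,11,-1],[14,16,-1],[20,20,-1],[27,23,-1]],"yaw":[0,0,0,0,0],"gripper":[255,255,255,255,255]}'
python3 -m creep '{"translation":[[4,1,0],[7,2,0],[9,3,0],[11,4,0],[12,4,0]],"yaw":[0,0,0,0,0],"gripper":[255,255,255,255,255]}'
```

```text
time_s: 7.78
ee_pos: [0.5178, 0.0372, 0.0384]
eef_rot: [-3.138, 0.004, 3.114]
force: [-5.8, -5.4, 0.5]
grip_width: 0.0009
time_s: 8.2
ee_pos: [0.5288, 0.0421, 0.0388]
eef_rot: [-3.138, 0.002, 3.115]
force: [-7.7, 2.2, -1.1]
grip_width: 0.0005
```

```bash
python3 -m creep '{"translation":[[1,0,0],[2,0,0],[3,0,0],[3,0,0]],"yaw":[0,0,0,0],"gripper":[255,255,255,255]}'
python3 -m creep '{"translation":[[1,0,0],[2,0,0],[3,0,0],[3,0,0]],"yaw":[0,0,0,0],"gripper":[255,255,255,255]}'
```

```text
time_s: 8.53
ee_pos: [0.5308, 0.0431, 0.0391]
eef_rot: [-3.139, -0.0, 3.115]
force: [-6.1, 1.8, -0.8]
grip_width: 0.0006
time_s: 8.87
ee_pos: [0.5321, 0.044, 0.0393]
eef_rot: [-3.139, -0.004, 3.116]
force: [-12.2, 0.6, 2.1]
grip_width: 0.0008
```

```bash
python3 -m creep '{"translation":[[1,0,0],[3,0,0],[4,0,0],[4,0,0]],"yaw":[0,0,0,0],"gripper":[255,255,255,255]}'
```

```text
time_s: 9.2
ee_pos: [0.5324, 0.0447, 0.0394]
eef_rot: [-3.139, -0.013, 3.116]
force: [-25.6, -1.2, 12.5]
grip_width: 0.0005
```

The force rises with no more travel, so the lever is at its stop. Back off towards the front, rise and check.

```bash
python3 -m creep '{"translation":[[-6,0,0],[-18,0,0],[-22,0,30],[-22,0,65],[-22,0,100]],"yaw":[0,0,0,0,0],"gripper":[255,255,255,255,255]}'
python3 -m creep '{"translation":[[0,0,35],[0,0,68],[0,0,70],[0,0,70],[0,0,70]],"yaw":[0,0,0,0,0],"gripper":[255,255,255,255,255]}'
python3 - <<'E'
from station import ctrl
from h import *
o=ctrl.get_obs();c=ctrl.camera('wrist');np.savez('w5.npz',ee=o['ee_pos'],rot=o['eef_rot'],**c)
cv2.imwrite('pics/w5.png',cv2.cvtColor(c['pixels'],4));print(o['ee_pos'],o['force'])
E
python3 cv.py p5
```

```text
time_s: 9.62
ee_pos: [0.5098, 0.0454, 0.1415]
eef_rot: [-3.139, -0.013, 3.117]
force: [0.6, 0.1, 0.6]
grip_width: 0.0007
time_s: 10.03
ee_pos: [0.5095, 0.0458, 0.2112]
eef_rot: [-3.139, -0.013, 3.117]
force: [0.1, -0.1, -0.1]
grip_width: 0.0009
[0.50946467 0.04579908 0.21119768] [ 0.05380371 -0.08305404 -0.0903757 ]
10.0833 [0.50924991 0.04570879 0.21052024] [-0.17222272  0.3129526   0.23353106]
plate in box: x [ 78.77158884 223.7645926 ] y [-130.07663809  125.7653504 ]
```

View pics/w5.png

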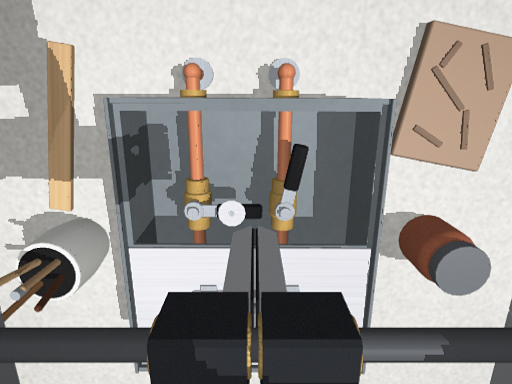

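```bash
python3 - <<'E'
from px import *
from station import ctrl
c=wcam('w5.npz');b={}
for n,p,z in [('piv',(193,212),.068),('disc',(231.5,212.5),.071),('end',(262,211),.066),('pend',(299,146),.066),('ppiv',(285,211),.068)]:
    b[n]=tobox(ray(c,p,z))[0]; print(n,b[n].round(1))
for k in('disc','end'):
    v=b[k]-b['piv']; print(k,'turn',np.arctan2(v[1],-v[0]))
c0=wcam('w3.npz');print('pend before',tobox(ray(c0,(309,145),.066)))
E
python3 -m creep '{"translation":[[0,0,5],[0,0,5],[0,0,5]],"yaw":[0,0,0],"gripper":[255,255,255]}'
python3 -c "
from station import ctrl
print(ctrl.hand_in())"
```

```text
piv [ 40.9 -62.9]
disc [ 40.2 -20.9]
end [40.1 12.1]
pend [-31.2  49.5]
ppiv [39.3 37. ]
disc turn 1.553958789400914
end turn 1.5599485583312953
pend before [[-30.69503256  50.77918013]]
time_s: 10.38
ee_pos: [0.5092, 0.0456, 0.215]
eef_rot: [-3.139, -0.015, 3.117]
force: [-0.2, -0.6, 0.1]
grip_width: 0.0004
the job is handed in; nothing more can be done
None
```

The cover is slid back to its far stop, the tagged lever is pushed fully shut, and the job is handed in. It took about 10.4 s of the 48 s.

**Last checks**
- **Cover:** at x ≈ 148 mm after the push, which is the far stop. The last top view puts its far edge at 224 mm, the same as then; the arm hid its near edge. I did not measure its height or tilt separately, but it looks flat in the last picture.
- **Tagged lever:** about 1.55 to 1.56 rad, measured from the disc and the lever end. The push force rose to 26 N without further travel, so it was against its stop.
- **Plain lever:** its end reads within about 1.5 mm of where it was, which is as fine as the measurement goes.
- **Tile, batten, pot and jar:** they look untouched in the last picture. I did not measure their positions.
- **Gripper:** about 0.2 m up and clear, with no contact force.

**What disagreed**
- **Fingertip position:** the text puts the fingertips 19 mm ahead of the reported TCP, but the wrist depth showed them about 19 mm behind it. My first push therefore passed over the handle without touching it. I worked with the measured value from then on.

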